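# Stack the index boxes and hold the clip open over the title card

### The arm

A 6-joint arm with a two-finger parallel gripper is mounted at the origin on the work surface. World frame = base frame: x ahead of the robot, y to its left, z up, the work surface at z = 0. Lengths are in mm, angles in rad, forces in N, time in s.
With the tool pointing down it reaches from about 275 to 1000 mm from the base axis. Payload 8.4 kg.
Tool frame: the origin (TCP) lies on the centre line of the jaws, within the pads' length; the fingertips stand 17 mm ahead of it and the grasp point (between the pads) lies 2 mm behind it; z points along the fingers, y is the line along which they close (so a half turn about z gives the same grasp; the last joint's range is limited). The gripper opens to 85 mm and grips with 20 to 120 N. Pads are 22 mm wide; open, the fingers measure 114 mm over their backs; the gripper's body (76 mm by 85 mm) begins 54 mm behind the grasp point. The pads swing forward as they close: fully open they stand 13 mm farther back than shut.
Start: joints at [-1.206, 0.353, 1.633, -0, 1.155, -0.002], TCP at [224.143, -583.428, 248.281] pointing down, gripper open.
Joint ranges: [-2.63, 2.63], [-0.92, 2.1], [0.06, 2.66], [-1.3, 4.44], [0, 2.69], [-3.02, 3.02]. Speed limits (rad/s): [2.22, 2.22, 2.79, 3.14, 3.14, 3.14].

### API

Orientations are given as [roll, pitch, yaw] about the fixed x, y, z axes, in that order (R = Rz(yaw) Ry(pitch) Rx(roll)).
In Python, from rig import r, eyes gives the robot as it stands. The module is installed in compiled form; this text tells all that it offers.
- The arm moves only by the shell command python3 -m inch 'ROWS' [FORCE]. ROWS is JSON, a list of rows, each a list of 7 numbers: the shift along the tool's x, y, z in m, then the turn, a rotation vector about the tool's x, y, z in degrees, then the closure, from -1 (fully open) to 1 (shut). In form: [[x, y, z, rx, ry, rz, gripper], ...]. A call has 1 to 8 rows; each row shifts and turns the commanded pose from where the row before left it, along the tool's axes as they then stand; what a row does not reach is not made up. A row lasts 1/10 s, in which the tool goes at most 50 mm and 8.59 degrees, less where a joint would pass 70% of its speed; a pose out of reach is approached as far as the arm can. A call with a gripper value outside its range is refused whole. The fingers move at their own pace and stop on an object; FORCE is the grip in N (left out, the last holds). Time passes only in rows, so rows that do not move let the fingers close. It gives the time, the measured TCP pose, the force, the opening and the grip force at its end, in the units of the state.
- r.sense(): the state, without advancing time (a new reading comes with each control period).
- eyes.grab_frame(name): name is "side" or "top" or "wrist"; returns a dict with "img" (480x640x3 uint8, blue, green, red), "fx", "fy", "cx", "cy" (pixels), "R" (3x3) and "t" (3): a world point X has camera coordinates R X + t; the wrist camera has in their place "hand_eye" (4x4, takes a point from camera to tool coordinates, whose origin is the TCP and whose axes are the flange's). Camera axes: x right, y down, z forward; pixel columns grow to the right and rows downward; lengths in mm; the calibration is good to about 2 mm. A picture is of the moment at which its call begins: read the wrist's pose just before it. There is no depth.
- r.sign_off(): hands the job in; it is judged then, once.
The state is a dict: "clock": time; "qpos": joint angles; "qvel": joint speeds; "joint_efforts": joint torques, N m; "eef_pos": TCP position; "tcp_rot": TCP orientation; "contact_force": force on the tool from outside, world axes, zero at the start; "wrist_torque": the same for the moment, N m; "opening": opening from 0.0 (shut) to 1.0 (fully open); "grasp_force": force on a finger pad.
Only numpy, scipy, OpenCV 4.12 (cv2) and the standard library are available. Lean on these libraries where they do the work, as an engineer would, in place of code of your own. Each camera call takes 0.05 s, during which the arm holds its last target. There are 200 camera calls.

### The job

Without shifting the deep index box, stack the plain shallow box squarely on it, and then the box with the upright title card squarely on top of that, letting go of each. Then take the spring clip off the letter rack by squeezing its two tails, and hold it wide open over the top edge of the title card, one jaw in front of the card and one behind, well down over the edge, about midway along it and not touching it or its box, so that I can slip a note in. Finish like that, still squeezing and holding the clip; leave the mug, pen pot and mouse alone.

Things in the scene. Friction and masses are not known exactly. Their poses are not given: they have to be found in the camera images.
- deep_box: Closed grey cloth-covered index box, the deepest of three with one footprint: 120 (its x) x 56 (its y) x 60 mm high, about 0.7 kg, with a small brass label holder on its -x end. Flat top. It stands loose on the desk and is the bottom of the column. Origin: centre of its underside; z up.
- shallow_box: Closed grey index box, 120 (x) x 56 (y) x 42 mm high, about 0.3 kg, flat plain top. Origin: centre of its underside; z up. Starts on the desk.
- card_box: Closed grey index box, 120 (x) x 56 (y) x 42 mm high, about 0.3 kg, with a stiff white title card fixed upright across its lid, centred at x = +50 mm: 3 mm thick (x), 52 mm wide (y), rising 40 mm above the lid (82 mm above the underside). The lid is clear from x = -60 to +46 mm. Origin: centre of its underside; z up. Starts on the desk.
- card_edge (a point): Middle of the top edge of the title card; axes as those of card_box (x is across the card's thickness, y along the edge).
- rack: Low dark wooden letter rack, fixed: a front panel 5 mm thick (x), 150 mm long (y), 65 mm high, behind it (+x) a base, three envelopes 56 to 63 mm high and a rear panel 60 mm high, centred 80 mm behind the front one. Origin: under the front panel's middle, at desk level; x across the panel. The clip is parked astride the top of the front panel.
- clip: Steel spring clip, 0.09 kg, jaws down and tails up like a wide clothes peg, its pivot barrel resting on the top of the rack's front panel. Origin: middle of the barrel (8 mm thick, 36 mm long along y); z up the tails. Jaws part along x, are 32 mm wide (y) and reach 40 mm below the origin; the flat tails, 26 mm wide (y), 3 mm thick, reach 44 mm above it. Let go, it springs shut.
- clip_mouth (a point): Point midway between the two jaw lips, 36.5 mm below the clip's origin; the lips are 7 mm tall about this height. Axes as those of clip.
- clip_jaw (a joint): Opening of one jaw, rad (the other mirrors it): -0.06 shut; 0 parked on the panel, tails leaning apart, 40 mm overall at their tops, 30 mm at 25 mm above the clip's origin; 0.26 wide open at a firm stop, lips 24 mm apart, tails upright and parallel, 17 mm overall. Squeezing the tails 25 mm above the origin takes about 10 N to reach the stop; 20 N is ample.
- mug: White mug, 80 mm across, 92 mm high, a bystander. Origin: centre of its underside.
- pen_pot: Steel pot 72 mm across, 85 mm high, with pens reaching 135 mm, a bystander. Origin: centre of its underside.
- mouse: Black computer mouse, 105 x 58 x 26 mm, a bystander. Origin: centre of its underside.
There are look-alikes about, which are no part of the job. Leave any green or purple look-alike of the clip alone.

How it is judged (in metres and radians):
On the way, in this order (a step that is already met when the one before it is completed fails the run):
1. the shallow box stands squarely on the deep box, let go (z of shallow_box in the frame of deep_box between 0.056 and 0.064 m and x of shallow_box in the frame of deep_box between -0.01 and 0.01 m and y of shallow_box in the frame of deep_box between -0.01 and 0.01 m and angle between the x axis of shallow_box and the x axis of deep_box, either way round below 0.14 rad and angle between shallow_box's own z axis and vertical below 0.06 rad and contact force between the fingers and shallow_box below 0.2 N and linear speed of shallow_box below 0.02 m/s), for 0.2 s.
2. the card box stands squarely on the shallow box, let go (z of shallow_box in the frame of deep_box between 0.056 and 0.064 m and x of shallow_box in the frame of deep_box between -0.01 and 0.01 m and y of shallow_box in the frame of deep_box between -0.01 and 0.01 m and angle between the x axis of shallow_box and the x axis of deep_box, either way round below 0.14 rad and angle between each of shallow_box, card_box's own z axis and vertical below 0.06 rad and z of card_box in the frame of shallow_box between 0.038 and 0.046 m and x of card_box in the frame of shallow_box between -0.01 and 0.01 m and y of card_box in the frame of shallow_box between -0.01 and 0.01 m and angle between the x axis of card_box and the x axis of shallow_box, either way round below 0.14 rad and contact force between the fingers and card_box below 0.2 N and linear speed of card_box below 0.02 m/s), for 0.2 s.
At the end, for the whole second after the job is handed in: Column square (10 mm, 8 deg), boxes still and let go, deep box within 30 mm of its start; clip squeezed over 3 N, jaw over 0.17 rad, lips 8 to 32 mm below the card edge, within 8 mm of its plane, 20 mm of its middle, upright (11 deg), in line (14 deg), under 0.5 N on the card box (all of step 2 and contact force between the fingers and shallow_box below 0.2 N and linear speed of each of shallow_box, clip below 0.02 m/s and x of clip_mouth in the frame of card_edge between -0.008 and 0.008 m and y of clip_mouth in the frame of card_edge between -0.02 and 0.02 m and z of clip_mouth in the frame of card_edge between -0.0325 and -0.008 m and angle between the x axis of clip and the x axis of card_box, either way round below 0.25 rad and angle between clip's own z axis and vertical below 0.2 rad and value of joint clip_jaw above 0.17 rad and contact force between the fingers and clip above 3 N and contact force between clip and card_box below 0.5 N and distance of deep_box from where it was at the start of the episode below 0.03 m and angle between deep_box's own z axis and vertical below 0.06 rad); the arm keeps its last pose, push and grip.
It fails at once if the mug is disturbed (distance of mug from where it was at the start of the episode above 0.02 m or angle between mug's own z axis and vertical above 0.3 rad).
It fails at once if the pen pot is disturbed (distance of pen_pot from where it was at the start of the episode above 0.02 m or angle between pen_pot's own z axis and vertical above 0.3 rad).
It fails at once if the mouse is disturbed (distance of mouse from where it was at the start of the episode above 0.02 m or angle between mouse's own z axis and vertical above 0.3 rad).
It also fails if it takes over 72 s, if anything falls off the work surface, if the arm or the gripper's body presses on something with over 40 N, if the wrist force passes 120 N, or if a joint passes its speed limit or range.

## Working session

There is one attempt and no reset: what is moved stays moved. The work goes in short steps, Python scripts to look and compute and a shell command to move; the robot and the scene stay as the last step left them, time stands still between calls to the robot, and variables do not carry over. Pictures are saved under pics/ and viewed, at most 10 in all, crops included, and the job is handed in when it is done.

```bash
mkdir -p pics; python3 - <<'E'
from rig import r, eyes
import cv2
print(r.sense())
for n in ("top","side"):
    f=eyes.grab_frame(n); cv2.imwrite(f"pics/{n}0.png",f["img"])
    print(n,{k:f[k] for k in f if k!="img"})
f=eyes.grab_frame("wrist");print(f["hand_eye"],f["fx"],f["fy"],f["cx"],f["cy"])
E
```

```text
{'clock': 0.0, 'qpos': array([-1.20640810e+00,  3.53681852e-01,  1.63412918e+00,  1.27550838e-05,
        1.15516826e+00, -2.38305417e-03]), 'qvel': array([ 0.00110838,  0.00025551, -0.00179606,  0.00102252,  0.00122924,
       -0.00086859]), 'joint_efforts': array([-1.67140137e-03, -6.05254483e+01, -3.42069197e+01, -2.96036501e-05,
        9.31978662e-03, -3.52646040e-06]), 'eef_pos': array([ 223.98338712, -583.01414709,  247.54272011]), 'tcp_rot': array([-3.14020605e+00, -1.49663903e-05,  3.66766117e-01]), 'contact_force': array([-0.3280094 ,  0.03775871,  0.25141951]), 'wrist_torque': array([-0.01069979, -0.00180553, -0.0336696 ]), 'grasp_force': 0.0, 'opening': 0.9995724060446367}
top {'fx': 456.9582115908999, 'fy': 456.9582115908999, 'cx': 328.793267922568, 'cy': 241.69274176505897, 'R': array([[-0.01277428, -0.99990079,  0.00593496],
       [-0.99773015,  0.01235364, -0.06619622],
       [ 0.06611634, -0.00676709, -0.99778897]]), 't': array([-23.65720914, 605.05774967, 983.30309242])}
side {'fx': 438.6010569739179, 'fy': 438.6010569739179, 'cx': 314.54634659597855, 'cy': 232.23395334030263, 'R': array([[ 0.97870033, -0.20525197,  0.00415932],
       [-0.14260249, -0.69426518, -0.70545048],
       [ 0.14768277,  0.68983149, -0.70874701]]), 't': array([-584.08907469,  112.83868983,  826.61958533])}
[[ 2.57403330e-04 -9.63449877e-01 -2.67888539e-01  6.82360862e+01]
 [ 9.99999964e-01  2.27675756e-04  1.42033482e-04 -5.41287079e-01]
 [-7.58504148e-05 -2.67888566e-01  9.63449900e-01 -1.25909895e+02]
 [ 0.00000000e+00  0.00000000e+00  0.00000000e+00  1.00000000e+00]] 390.1918786584195 390.1918786584195 316.8847884590243 229.6485786568007
```

View pics/top0.png

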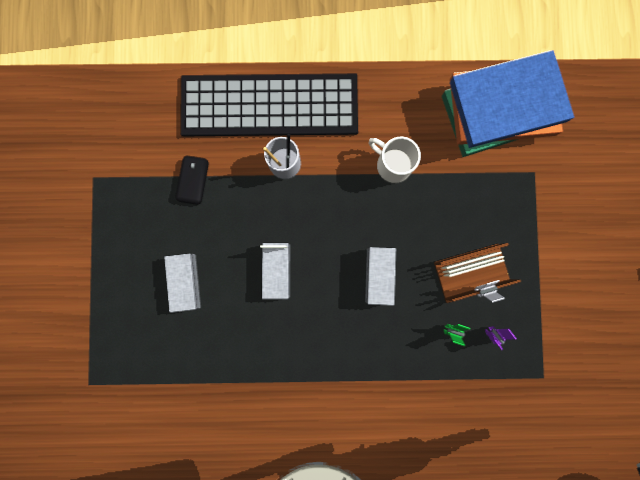

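View pics/side0.png

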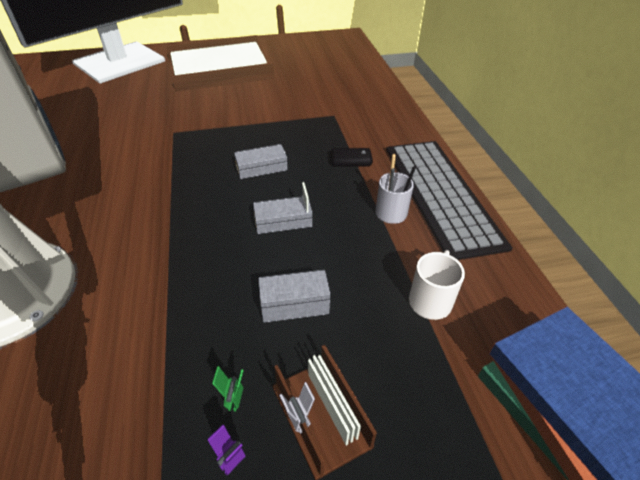

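Top view: shallow box at (182,282), card box at (275,271) with its card at the far (+x) end, deep box at (381,276), steel clip at (490,291) on the rack's front panel; coloured decoys are nearer the robot. I'll measure the top faces.

```bash
cat > h.py <<'E'
import numpy as np, cv2
from rig import r, eyes
from scipy.spatial.transform import Rotation as Ro
def cam(n):
    s=r.sense(); f=eyes.grab_frame(n)
    if n=="wrist":
        T=np.eye(4); T[:3,:3]=Ro.from_euler('xyz',s["tcp_rot"]).as_matrix(); T[:3,3]=s["eef_pos"]
        M=np.linalg.inv(T@f["hand_eye"]); f["R"],f["t"]=M[:3,:3],M[:3,3]
    return f
def back(f,uv,z):
    uv=np.atleast_2d(np.float64(uv)); d=np.c_[(uv[:,0]-f["cx"])/f["fx"],(uv[:,1]-f["cy"])/f["fy"],np.ones(len(uv))]@f["R"]
    c=-f["R"].T@f["t"]; return c+d*((z-c[2])/d[:,2])[:,None]
def proj(f,X):
    p=np.atleast_2d(X)@f["R"].T+f["t"]; return np.c_[f["fx"]*p[:,0]/p[:,2]+f["cx"],f["fy"]*p[:,1]/p[:,2]+f["cy"]]
def rect(f,mask,z):
    cs,_=cv2.findContours(mask,cv2.RETR_EXTERNAL,cv2.CHAIN_APPROX_NONE); c=max(cs,key=cv2.contourArea)[:,0,:]
    P=back(f,c,z)[:,:2].astype(np.float32); (cx,cy),(w,h),a=cv2.minAreaRect(P)
    if w<h: w,h,a=h,w,a+90
    a=(a+90)%180-90
    return [round(float(v),1) for v in (cx,cy,w,h)]+[round(float(np.radians(a)),3)]
E
python3 - <<'E'
from h import *
f=cam("top"); g=cv2.cvtColor(f["img"],cv2.COLOR_BGR2GRAY)
print("cam",-f["R"].T@f["t"])
print(g[282,150:215],g[270,255:300],g[275,360:405],g[236:256,275])
for n,(u,v),z in (("shallow",(182,282),42),("card",(275,275),42),("deep",(381,276),60)):
  for th in (160,185):
    m=np.zeros_like(g); m[v-45:v+45,u-32:u+32]=255*(g[v-45:v+45,u-32:u+32]>th)
    m=cv2.morphologyEx(m,cv2.MORPH_OPEN,np.ones((3,3)))
    print(n,th,rect(f,m,z))
c=f["img"][230:330,130:530]
a=cv2.resize(f["img"][240:315,420:530],None,fx=5,fy=5,interpolation=cv2.INTER_CUBIC)
s=cam("side"); b=cv2.resize(s["img"][335:480,250:390],None,fx=4,fy=4,interpolation=cv2.INTER_CUBIC)
cv2.imwrite("pics/clipt.png",a); cv2.imwrite("pics/clips.png",b)
E
```

```text
cam [ 538.36975403  -24.47542105 1021.32192635]
[ 42  43  44  32  27  27  27  27  28  28  27  27  27  27  26  26  60 181
 202 202 204 204 200 198 199 204 206 207 202 198 201 204 203 199 194 196
 198 206 216 216 203 200 195 152 109 122 129 129  77  43  43  42  42  43
  44  44  44  43  45  45  44  44  44  42  43] [ 27  26  26  27  27  26  27 158 198 210 209 210 211 209 207 203 203 207
 207 201 201 203 203 201 197 197 202 208 216 218 212 200 209 139  83  55
  42  43  43  43  42  42  42  43  43] [ 27  27  26  27  27  28  59  61  89 192 208 205 205 204 207 202 206 207
 205 208 209 202 202 208 212 212 212 215 219 219 215 214 217 210 209 122
  43  43  43  43  43  43  43  43  43] [ 45  44  43  44  44  44  38 182 200 245 255 191 115 121 125 187 205 208
 201 208]
shallow 160 [520.8, 288.3, 118.0, 54.7, 0.101]
shallow 185 [520.8, 287.8, 117.5, 53.1, 0.096]
card 160 [544.3, 86.9, 115.5, 55.7, -0.007]
card 185 [543.2, 85.8, 113.4, 53.6, -0.007]
deep 160 [529.4, -140.6, 117.7, 53.7, -0.047]
deep 185 [529.0, -140.7, 117.4, 52.5, -0.022]
```

View pics/clipt.png

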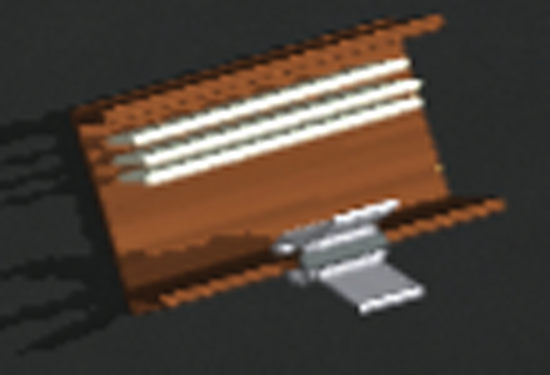

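```bash
cat >> h.py <<'E'
def plan(x,y,z,yaw):
    s=r.sense(); R=Ro.from_euler('xyz',s["tcp_rot"]); w=Ro.from_euler('xyz',[np.pi,0,yaw])
    d=np.array([x,y,z])-s["eef_pos"]
    print("clk %.1f"%s["clock"],"pos",s["eef_pos"].round(1),"yaw %.3f"%s["tcp_rot"][2],"op %.3f"%s["opening"],"F",s["contact_force"].round(1),"g %.1f"%s["grasp_force"],"q",s["qpos"].round(2))
    print("turn first deg",np.degrees((R.inv()*w).as_rotvec()).round(2),"then shift mm",w.inv().apply(d).round(1),"| shift w/o turn",R.inv().apply(d).round(1))
E
python3 -m inch '[[0,0,0,0,0,7.6,-1],[0,0,0,0,0,7.6,-1],[0.019,-0.042,0,0,0,0,-1],[0.019,-0.042,0,0,0,0,-1],[0.019,-0.042,0,0,0,0,-1],[0.019,-0.042,0,0,0,0,-1],[0.019,-0.042,0,0,0,0,-1],[0.019,-0.042,0,0,0,0,-1]]' 30
python3 -m inch '[[0.019,-0.042,0,0,0,0,-1],[0.019,-0.042,0,0,0,0,-1],[0.019,-0.042,0,0,0,0,-1],[0.019,-0.042,0,0,0,0,-1],[0.019,-0.042,0,0,0,0,-1],[0.019,-0.042,0,0,0,0,-1],[0.019,-0.042,0,0,0,0,-1],[0.019,-0.042,0,0,0,0,-1]]'
python3 -c "
from h import *
plan(521,288,150,.1)"
```

```text
clock: 1.05
eef_pos: [312.2, -319.5, 248.3]
tcp_rot: [3.141, -0.0, 0.101]
contact_force: [0.6, 0.3, -0.2]
opening: 1.002
grasp_force: 0.0
clock: 1.85
eef_pos: [429.5, 30.5, 248.6]
tcp_rot: [3.141, -0.001, 0.102]
contact_force: [0.9, -1.0, 0.3]
opening: 1.002
grasp_force: 0.0
clk 1.9 pos [429.5  30.5 248.6] yaw 0.102 op 1.002 F [ 0.9 -1.   0.3] g 0.0 q [ 0.07  0.04  2.03 -0.    1.07  1.54]
turn first deg [ 0.01 -0.05  0.1 ] then shift mm [ 116.8 -247.1   98.6] | shift w/o turn [ 117.1 -246.9   98.6]
```

```bash
python3 -m inch '[[0.0195,-0.041,0.016,0,0,0,-1],[0.0195,-0.041,0.016,0,0,0,-1],[0.0195,-0.041,0.016,0,0,0,-1],[0.0195,-0.041,0.016,0,0,0,-1],[0.0195,-0.041,0.016,0,0,0,-1],[0.0195,-0.041,0.016,0,0,0,-1],[0,0,0,0,0,0,-1],[0,0,0,0,0,0,-1]]'
python3 - <<'E'
from h import *
plan(521,288,28,.1)
f=cam("wrist"); cv2.imwrite("pics/w1.png",f["img"])
g=cv2.cvtColor(f["img"],cv2.COLOR_BGR2GRAY)
X=np.array([[sx*60,sy*28] for sx,sy in ((-1,-1),(1,-1),(1,1),(-1,1))])
c,s=np.cos(.1),np.sin(.1)
print(proj(f,np.c_[X@np.array([[c,s],[-s,c]])+[521,288],[42]*4]).round(0))
E
```

```text
clock: 2.65
eef_pos: [520.1, 285.6, 151.3]
tcp_rot: [3.141, 0.002, 0.103]
contact_force: [-0.5, -0.5, 0.2]
opening: 0.999
grasp_force: 0.0
clk 2.6 pos [520.1 285.6 151.3] yaw 0.103 op 0.999 F [-0.5 -0.5  0.2] g 0.0 q [ 0.5   0.41  1.78 -0.    0.95  1.97]
turn first deg [0.05 0.1  0.19] then shift mm [  1.1  -2.3 123.3] | shift w/o turn [  1.3  -2.4 123.3]
[[356. 318.]
 [362. 133.]
 [266. 133.]
 [272. 318.]]
```

View pics/w1.png

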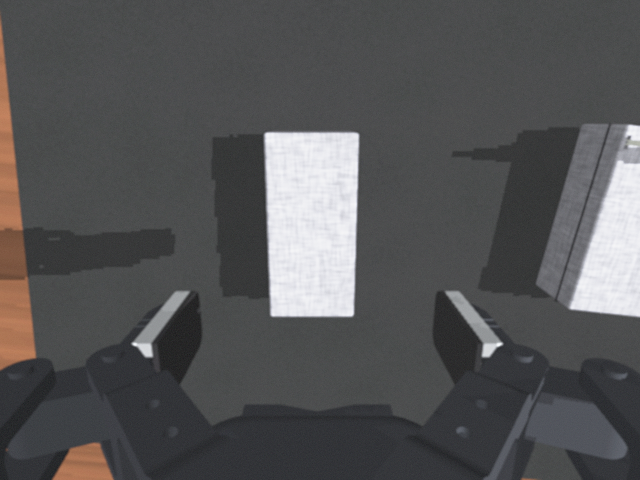

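The wrist view shows the box top at (265,133)–(355,317), within about 2 px of the prediction. I'll descend and grasp.

```bash
python3 -m inch '[[0.001,-0.002,0.02,0,0,0,-1],[0,0,0.03,0,0,0,-1],[0,0,0.03,0,0,0,-1],[0,0,0.03,0,0,0,-1],[0,0,0.013,0,0,0,-1],[0,0,0,0,0,0,0.6],[0,0,0,0,0,0,0.6],[0,0,0,0,0,0,0.6]]' 30
python3 -m inch '[[0,0,0,0,0,0,0.8],[0,0,0,0,0,0,0.8],[0,0,-0.02,0,0,0,0.8],[0,0,-0.04,0,0,0,0.8],[0,0,-0.04,0,0,0,0.8],[0,0,-0.04,0,0,0,0.8],[0,0,0,0,0,0,0.8]]'
python3 - <<'E'
from h import *
plan(529.3,-140.7,160,-.03)
E
```

```text
clock: 3.5
eef_pos: [522.4, 287.5, 31.0]
tcp_rot: [-3.141, -0.002, 0.101]
contact_force: [0.3, -0.6, -2.7]
opening: 0.647
grasp_force: 33.6
clock: 4.2
eef_pos: [524.3, 288.8, 175.4]
tcp_rot: [-3.138, -0.009, 0.102]
contact_force: [0.6, -0.2, -3.4]
opening: 0.649
grasp_force: 33.9
clk 4.2 pos [524.3 288.8 175.4] yaw 0.102 op 0.649 F [ 0.6 -0.2 -3.4] g 33.9 q [ 0.5   0.39  1.76 -0.    0.98  1.97]
turn first deg [-0.25 -0.5   7.55] then shift mm [ 17.9 429.2  15.4] | shift w/o turn [-38.8 427.9  13.5]
```

```bash
python3 -m inch '[[0,0,0,0,0,7.5,0.8],[0.0018,0.043,0,0,0,0,0.8],[0.0018,0.043,0,0,0,0,0.8],[0.0018,0.043,0,0,0,0,0.8],[0.0018,0.043,0,0,0,0,0.8],[0.0018,0.043,0,0,0,0,0.8],[0.0018,0.043,0,0,0,0,0.8],[0.0018,0.043,0,0,0,0,0.8]]'
python3 -m inch '[[0.0018,0.043,0,0,0,0,0.8],[0.0018,0.043,0,0,0,0,0.8],[0.0018,0.043,0,0,0,0,0.8],[0,0,0,0,0,0,0.8],[0,0,0,0,0,0,0.8],[0,0,0,0,0,0,0.8],[0,0,0,0,0,0,0.8]]'
python3 - <<'E'
from h import *
plan(529.3,-140.7,110,-.03)
f=cam("wrist"); cv2.imwrite("pics/w2.png",f["img"])
E
```

```text
clock: 5.0
eef_pos: [524.3, -15.7, 168.6]
tcp_rot: [3.142, 0.001, -0.029]
contact_force: [1.4, -0.0, -3.2]
opening: 0.65
grasp_force: 34.1
clock: 5.7
eef_pos: [526.6, -142.0, 169.0]
tcp_rot: [-3.141, 0.001, -0.028]
contact_force: [-0.4, -0.5, -3.5]
opening: 0.653
grasp_force: 34.5
clk 5.7 pos [ 526.6 -142.   169. ] yaw -0.028 op 0.653 F [-0.4 -0.5 -3.5] g 34.5 q [-0.27  0.32  1.88  0.    0.94  1.33]
turn first deg [-0.02  0.03  0.11] then shift mm [ 2.7 -1.4 59. ] | shift w/o turn [ 2.7 -1.4 59. ]
```

View pics/w2.png

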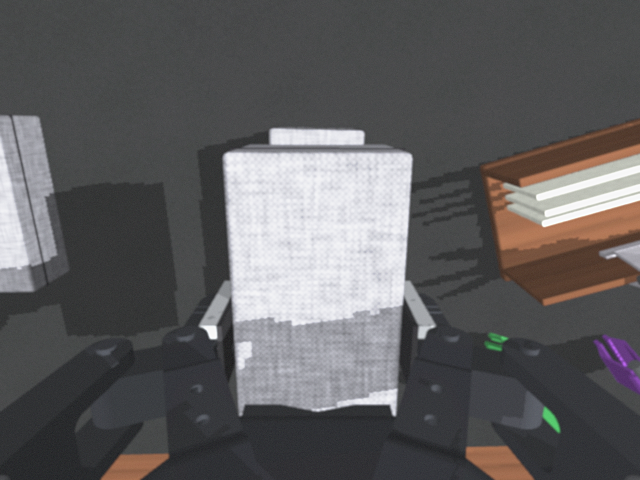

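The held box's far top corners are at (225,152) and (412,152), and the deep box's far corners at (271,129) and (364,129). I'll convert them to compare centres.

```bash
python3 - <<'E'
from h import *
f=cam("wrist"); g=cv2.cvtColor(f["img"],cv2.COLOR_BGR2GRAY)
print(back(f,[(271,129),(364,129),(317.5,129)],60).round(1))
for z in (180,182): print(back(f,[(225,152),(412,152),(318.5,151)],z).round(1))
X=np.array([[60,28],[60,-28]]);c,s=np.cos(.03),np.sin(-.03)
print(g[125:160:1,318],g[142,255:285],g[142,355:375])
E
```

```text
[[ 591.  -116.4   60. ]
 [ 589.5 -170.6   60. ]
 [ 590.2 -143.5   60. ]]
[[ 586.8 -116.5  180. ]
 [ 585.3 -170.6  180. ]
 [ 586.4 -143.6  180. ]]
[[ 587.  -116.9  182. ]
 [ 585.5 -170.2  182. ]
 [ 586.5 -143.6  182. ]]
[ 73  75  86 105 150 207 228 231 228 224 222 228 229 226 225 225 218 217
 217 190 152 123 105  93 112 127 141 166 197 221 231 232 227 222 224] [ 54  54  56  52  51  51  56  52  53  53  51  53  53  78 122 162 204 225
 229 229 230 232 232 232 231 234 238 239 238 233] [233 231 229 229 230 232 233 227 186 125  82  71  73  74  74  71  72  74
  73  72]
```

```bash
python3 -m inch '[[0.0035,0,0.02,0,0,0,0.8],[0,0,0.03,0,0,0,0.8],[0,0,0.02,0,0,0,0.8],[0,0,0.004,0,0,0,0.8],[0,0,0,0,0,0,0.8],[0,0,0,0,0,0,0.8],[0,0,0,0,0,0,0.8]]'

```

```text
clock: 6.5
eef_pos: [531.2, -143.4, 96.5]
tcp_rot: [3.141, -0.002, -0.029]
contact_force: [-0.5, 0.7, -3.5]
opening: 0.646
grasp_force: 34.5
```

```bash
python3 -m inch '[[0,0,0.002,0,0,0,0.8],[0,0,0.001,0,0,0,0.8],[0,0,0,0,0,0,0.8],[0,0,0,0,0,0,0.8]]'

```

```text
clock: 6.9
eef_pos: [530.3, -143.3, 92.3]
tcp_rot: [-3.142, 0.0, -0.029]
contact_force: [-1.0, 0.1, -2.8]
opening: 0.651
grasp_force: 34.5
```

```bash
python3 -m inch '[[0,0,0.001,0,0,0,0.8],[0,0,0.001,0,0,0,0.8],[0,0,0,0,0,0,0.8],[0,0,0,0,0,0,0.8]]'

```

```text
clock: 7.3
eef_pos: [530.4, -143.3, 90.9]
tcp_rot: [3.142, -0.0, -0.029]
contact_force: [-2.9, 0.3, 5.6]
opening: 0.653
grasp_force: 35.7
```

```bash
python3 -m inch '[[0,0,0,0,0,0,-0.8],[0,0,0,0,0,0,-0.8],[0,0,0,0,0,0,-0.8],[0,0,-0.02,0,0,0,-0.8],[0,0,-0.04,0,0,0,-0.8],[0,0,-0.045,0,0,0,-0.8],[0,0,-0.03,0,0,0,-0.8],[0,0,0,0,0,0,-0.8]]'
python3 - <<'E'
from h import *
plan(538,87,180,-.007)
f=cam("top"); g=cv2.cvtColor(f["img"],cv2.COLOR_BGR2GRAY)
f=cam("wrist"); g=cv2.cvtColor(f["img"],cv2.COLOR_BGR2GRAY)
cv2.imwrite("pics/w3.png",f["img"])
E
```

```text
clock: 8.1
eef_pos: [532.9, -144.0, 229.9]
tcp_rot: [3.14, -0.008, -0.029]
contact_force: [-0.4, -0.9, -0.6]
opening: 0.9
grasp_force: 0.0
clk 8.1 pos [ 532.9 -144.   229.9] yaw -0.029 op 0.900 F [-0.4 -0.9 -0.6] g 0.0 q [-0.27  0.26  1.81  0.    1.06  1.33]
turn first deg [ 0.11 -0.44 -1.29] then shift mm [   3.5 -231.    49.9] | shift w/o turn [  -2.1 -231.1   49.5]
```

View pics/w3.png

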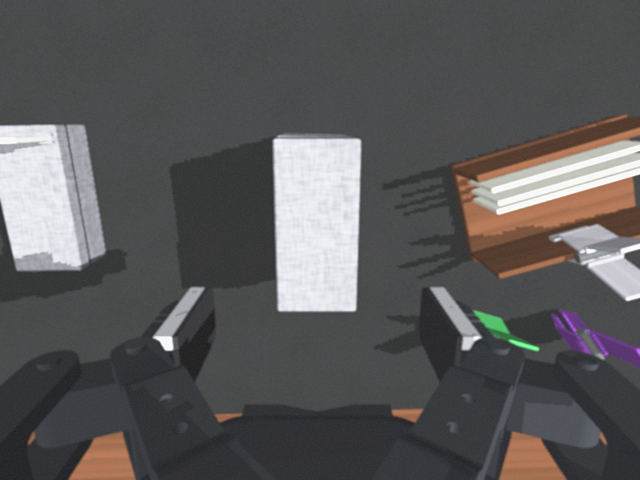

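Top view of the stack: the shallow box covers the deep box cleanly (corners (273,138)–(357,311)). Next is the card box.

```bash
python3 - <<'E'
from h import *
f=cam("wrist"); print(back(f,[(273,138),(361,138),(357,311),(278,311)],102).round(1), back(f,[(273,138),(361,138),(357,311),(278,311)],102).mean(0).round(1))
E
python3 -m inch '[[0,0,0,0,0,-1.3,-0.9],[0.0005,-0.0385,0,0,0,0,-0.9],[0.0005,-0.0385,0,0,0,0,-0.9],[0.0005,-0.0385,0.01,0,0,0,-0.9],[0.0005,-0.0385,0.01,0,0,0,-0.9],[0.0005,-0.0385,0.01,0,0,0,-0.9],[0.0005,-0.0385,0.01,0,0,0,-0.9],[0,0,0.01,0,0,0,-0.9]]'
python3 -m inch '[[0,0,0,0,0,0,-0.9],[0,0,0,0,0,0,-0.9],[0,0,0,0,0,0,-0.9]]'
python3 - <<'E'
from h import *
plan(540,87,30,-.007)
f=cam("wrist"); cv2.imwrite("pics/w4.png",f["img"])
np.save("w4.npy",np.c_[f["R"],f["t"]])
E
```

```text
[[ 589.4 -117.1  102. ]
 [ 587.8 -171.9  102. ]
 [ 469.  -169.2  102. ]
 [ 470.7 -113.6  102. ]] [ 529.2 -142.9  102. ]
clock: 9.05
eef_pos: [534.1, 91.3, 173.5]
tcp_rot: [-3.141, 0.002, -0.003]
contact_force: [-0.0, 0.2, -0.4]
opening: 0.953
grasp_force: 0.0
clock: 9.35
eef_pos: [535.0, 86.7, 175.4]
tcp_rot: [3.141, 0.0, -0.008]
contact_force: [0.6, 0.7, -0.4]
opening: 0.947
grasp_force: 0.0
clk 9.3 pos [535.   86.7 175.4] yaw -0.008 op 0.947 F [ 0.6  0.7 -0.4] g 0.0 q [ 0.16  0.31  1.88 -0.    0.95  1.74]
turn first deg [ 0.01  0.   -0.04] then shift mm [  5.   -0.4 145.4] | shift w/o turn [  5.   -0.4 145.4]
```

View pics/w4.png

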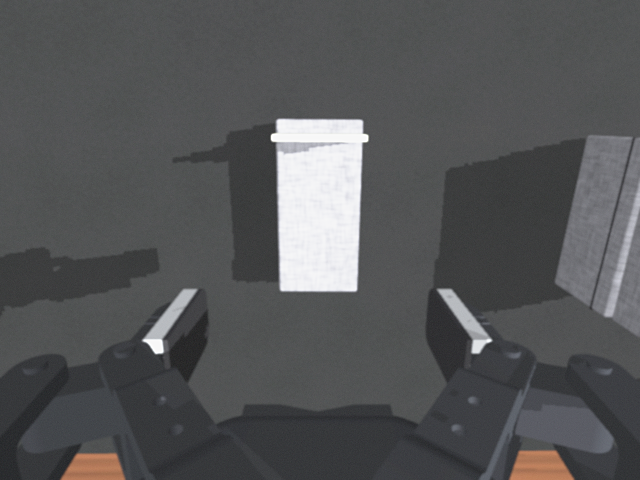

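Card box corners are at (277,119), (362,119), (357,291) and (280,291), with the card's top edge at row 137. Computing the centre:

```bash
python3 - <<'E'
from h import *
f=cam("wrist"); P=back(f,[(277,119),(362,119),(357,291),(280,291)],42); print(P.round(1),P.mean(0).round(1)); print(back(f,[(271,137),(368,137)],82).round(1))
E
python3 -m inch '[[0.004,0,0.02,0,0,0,-0.9],[0,0,0.03,0,0,0,-0.9],[0,0,0.04,0,0,0,-0.9],[0,0,0.035,0,0,0,-0.9],[0,0,0.019,0,0,0,-0.9],[0,0,0,0,0,0,-0.9],[0,0,0,0,0,0,0.8],[0,0,0,0,0,0,0.8]]' 30
python3 -m inch '[[0,0,0,0,0,0,0.8],[0,0,0,0,0,0,0.8],[0,0,0,0,0,0,0.8]]'
python3 -c "
from h import *
plan(529.3,-143,210,-.028)"
```

```text
[[604.7 112.3  42. ]
 [604.3  57.9  42. ]
 [484.9  58.7  42. ]
 [485.3 114.3  42. ]] [544.8  85.8  42. ]
[[595.  112.   82. ]
 [594.6  58.8  82. ]]
clock: 10.25
eef_pos: [540.1, 87.5, 32.9]
tcp_rot: [-3.141, -0.002, -0.007]
contact_force: [-2.9, -1.6, 3.2]
opening: 0.653
grasp_force: 32.0
clock: 10.55
eef_pos: [540.0, 87.7, 32.9]
tcp_rot: [-3.141, -0.003, -0.007]
contact_force: [0.0, -2.4, 8.7]
opening: 0.648
grasp_force: 34.2
clk 10.6 pos [540.   87.7  32.9] yaw -0.007 op 0.648 F [ 0.  -2.4  8.7] g 34.2 q [ 0.16  0.53  1.95 -0.    0.66  1.74]
turn first deg [-0.01 -0.15  1.22] then shift mm [  -4.3  230.9 -177.1] | shift w/o turn [  -8.7  230.7 -177.2]
```

```bash
python3 -m inch '[[0,0,-0.02,0,0,0,0.8],[0,0,-0.035,0,0,0,0.8],[0,0,-0.04,0,0,0,0.8],[0,0,-0.04,0,0,0,0.8],[0,0,-0.025,0,0,0,0.8],[0,0,0,0,0,1.2,0.8],[-0.0015,0.038,0,0,0,0,0.8],[-0.0015,0.038,0,0,0,0,0.8]]'
python3 -m inch '[[-0.0015,0.038,0,0,0,0,0.8],[-0.0015,0.038,0,0,0,0,0.8],[-0.0015,0.038,0,0,0,0,0.8],[-0.0015,0.038,0,0,0,0,0.8],[0,0.002,0,0,0,0,0.8],[0,0,0,0,0,0,0.8],[0,0,0,0,0,0,0.8],[0,0,0,0,0,0,0.8]]'
python3 - <<'E'
from h import *
plan(524.4,-143,137,-.028)
f=cam("wrist"); cv2.imwrite("pics/w5.png",f["img"][60:360])
E
```

```text
clock: 11.35
eef_pos: [532.8, 11.7, 190.2]
tcp_rot: [-3.142, 0.001, -0.026]
contact_force: [1.0, 0.4, -3.2]
opening: 0.648
grasp_force: 34.1
clock: 12.15
eef_pos: [523.3, -140.8, 190.7]
tcp_rot: [-3.141, 0.001, -0.027]
contact_force: [-1.0, -0.2, -3.3]
opening: 0.65
grasp_force: 34.3
clk 12.2 pos [ 523.3 -140.8  190.7] yaw -0.027 op 0.650 F [-1.  -0.2 -3.3] g 34.3 q [-0.27  0.29  1.87  0.    0.99  1.33]
turn first deg [-0.03  0.05  0.07] then shift mm [ 1.2  2.1 53.7] | shift w/o turn [ 1.2  2.2 53.7]
```

View pics/w5.png

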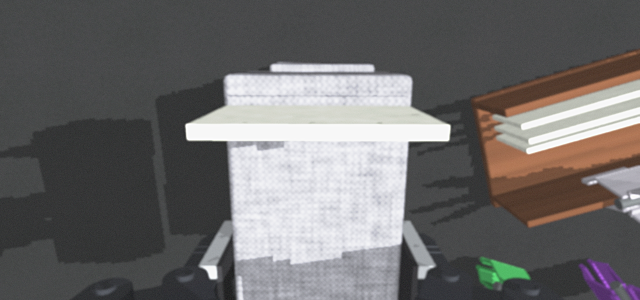

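Held box far edge is at row 60+75, columns 226–412; the shallow box's far edge is at row 60+64, columns 271–374.

```bash
python3 - <<'E'
from h import *
f=cam("wrist"); print(back(f,[(271,124),(374,124),(322.5,124)],102).round(1)); print(back(f,[(225.5,135),(412,135),(318.7,134.5)],199.8).round(1))
E
```

```text
[[ 590.5 -117.6  102. ]
 [ 589.1 -172.3  102. ]
 [ 589.8 -145.   102. ]]
[[ 588.2 -115.3  199.8]
 [ 586.8 -169.7  199.8]
 [ 587.6 -142.5  199.8]]
```

```bash
python3 -m inch '[[0.002,0.002,0.015,0,0,0,0.8],[0,0,0.02,0,0,0,0.8],[0,0,0.013,0,0,0,0.8],[0,0,0.004,0,0,0,0.8],[0,0,0,0,0,0,0.8],[0,0,0,0,0,0,0.8],[0,0,0,0,0,0,0.8]]'

```

```text
clock: 12.95
eef_pos: [526.0, -144.2, 140.0]
tcp_rot: [3.141, -0.001, -0.028]
contact_force: [0.2, -0.5, -4.1]
opening: 0.65
grasp_force: 34.2
```

```bash
python3 -m inch '[[0,0,0.001,0,0,0,0.8],[0,0,0.001,0,0,0,0.8],[0,0,0,0,0,0,0.8],[0,0,0,0,0,0,0.8]]'

```

```text
clock: 13.35
eef_pos: [525.4, -144.1, 137.3]
tcp_rot: [3.142, -0.0, -0.028]
contact_force: [-0.0, 0.0, -3.9]
opening: 0.652
grasp_force: 34.2
```

```bash
python3 -m inch '[[0,0,0.001,0,0,0,0.8],[0,0,0.001,0,0,0,0.8],[0,0,0,0,0,0,0.8],[0,0,0,0,0,0,0.8]]'

```

```text
clock: 13.75
eef_pos: [525.4, -144.0, 135.2]
tcp_rot: [-3.142, 0.0, -0.028]
contact_force: [-0.4, 0.0, -3.1]
opening: 0.645
grasp_force: 34.3
```

```bash
python3 -m inch '[[0,0,0.001,0,0,0,0.8],[0,0,0,0,0,0,0.8],[0,0,0,0,0,0,0.8]]'

```

```text
clock: 14.05
eef_pos: [525.5, -144.1, 134.9]
tcp_rot: [3.142, -0.0, -0.028]
contact_force: [-3.6, 0.5, 4.4]
opening: 0.65
grasp_force: 35.3
```

```bash
python3 -m inch '[[0,0,0,0,0,0,-0.8],[0,0,0,0,0,0,-0.8],[0,0,0,0,0,0,-0.8],[0,0,-0.02,0,0,0,-0.8],[0,0,-0.04,0,0,0,-0.8],[0,0,-0.045,0,0,0,-0.8],[0,0,-0.045,0,0,0,-0.8],[0,0,0,0,0,0,-0.8]]'
python3 - <<'E'
from h import *
f=cam("top"); c=(488.6,290)
p=back(f,[c,(453,300),(521,281)],70); print(p.round(1)); P=back(f,[(420+165/5,240+300/5),(420+505/5,240+205/5)],65);print(P.round(1)); d=P[0]-P[1]; print("rack yaw",np.arctan2(-d[0],d[1]))
yaw=np.arctan2(-d[0],d[1])
plan(p[0,0],p[0,1],220,yaw-np.pi/2); plan(p[0,0],p[0,1],220,yaw+np.pi/2)
E
```

```text
clock: 14.85
eef_pos: [528.6, -144.9, 290.7]
tcp_rot: [3.139, -0.01, -0.028]
contact_force: [0.4, -0.8, 0.4]
opening: 0.901
grasp_force: 0.0
[[ 496.8 -361.4   70. ]
 [ 477.1 -286.8   70. ]
 [ 514.5 -429.6   70. ]]
[[ 476.8 -288.1   65. ]
 [ 514.4 -431.7   65. ]]
rack yaw 0.2560437226967687
clk 14.9 pos [ 527.2 -144.5  287.5] yaw -0.028 op 0.902 F [0.3 0.2 1.5] g 0.0 q [-0.27  0.19  1.76  0.    1.18  1.33]
turn first deg [-0.16 -0.37 73.74] then shift mm [202.1  84.4  67.5] | shift w/o turn [-24.8 217.5  67.7]
clk 14.9 pos [ 527.2 -144.5  287.5] yaw -0.028 op 0.902 F [0.3 0.2 1.5] g 0.0 q [-0.27  0.19  1.76  0.    1.18  1.33]
turn first deg [   0.4    -0.17 -106.26] then shift mm [-202.1  -84.4   67.5] | shift w/o turn [-24.8 217.5  67.7]
```

```bash
python3 -m inch '[[0,0,0,0,0,-8.2,-1],[0,0,0,0,0,-8.2,-1],[0,0,0,0,0,-8.2,-1],[0,0,0,0,0,-8.2,-1],[0,0,0,0,0,-8.2,-1],[0,0,0,0,0,-8.2,-1],[0,0,0,0,0,-8.2,-1],[0,0,0,0,0,-8.2,-1]]'
python3 -m inch '[[0,0,0,0,0,-8.2,-1],[0,0,0,0,0,-8.2,-1],[0,0,0,0,0,-8.2,-1],[0,0,0,0,0,-8.2,-1],[0,0,0,0,0,-8.2,-1],[-0.03,-0.012,0,0,0,0,-1],[-0.04,-0.017,0,0,0,0,-1],[-0.04,-0.017,0,0,0,0,-1]]'
python3 -m inch '[[-0.04,-0.017,0.01,0,0,0,-1],[-0.03,-0.012,0.02,0,0,0,-1],[-0.02,-0.01,0.02,0,0,0,-1],[0,0,0.01,0,0,0,-1],[0,0,0,0,0,0,-1],[0,0,0,0,0,0,-1],[0,0,0,0,0,0,-1]]'
python3 - <<'E'
from h import *
plan(497,-361.4,220,.256+np.pi/2)
f=cam("wrist"); cv2.imwrite("pics/w6.png",f["img"])
E
```

```text
clock: 15.7
eef_pos: [524.7, -143.9, 282.5]
tcp_rot: [-3.139, 0.0, 1.123]
contact_force: [0.6, -0.6, -0.2]
opening: 0.999
grasp_force: 0.0
clock: 16.5
eef_pos: [508.8, -262.8, 282.6]
tcp_rot: [-3.14, -0.001, 1.834]
contact_force: [0.2, 0.1, -0.1]
opening: 0.999
grasp_force: 0.0
clock: 17.2
eef_pos: [495.9, -358.4, 225.1]
tcp_rot: [3.141, 0.001, 1.834]
contact_force: [-0.5, 0.4, 0.1]
opening: 0.999
grasp_force: 0.0
clk 17.2 pos [ 495.9 -358.4  225.1] yaw 1.834 op 0.999 F [-0.5  0.4  0.1] g 0.0 q [-0.63  0.35  1.69  0.    1.1  -0.89]
turn first deg [0.04 0.04 0.41] then shift mm [-3.2  0.4  5.1] | shift w/o turn [-3.2  0.3  5.1]
```

View pics/w6.png

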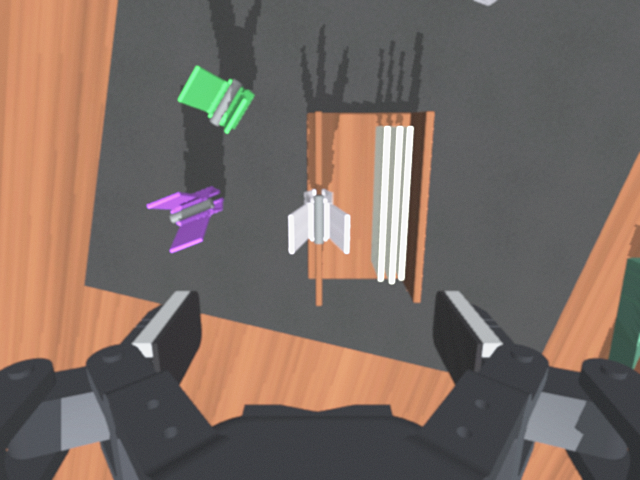

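The clip's barrel is at (319,218), with tail tops at columns ~291 and ~348 (rows 215–253). The panel line is vertical in the view, so yaw is aligned.

```bash
python3 - <<'E'
from h import *
f=cam("wrist")
print("barrel",back(f,[(319,218)],73).round(1)); print("panel",back(f,[(319,113),(319,304)],65).round(1))
P=back(f,[(291,215),(291,253),(348,215),(348,253)],113); print("tails",P.round(1),P.mean(0).round(1))
s=r.sense();R=Ro.from_euler('xyz',s["tcp_rot"])
for z in (20,60): print("purple in tool",R.inv().apply(back(f,[(222,205)],z)[0]-s["eef_pos"]).round(1))
m=(back(f,[(319,218)],73)[0]+P.mean(0))/2
print("tool offsets barrel",R.inv().apply(back(f,[(319,218)],73)[0]-s["eef_pos"]).round(1),"tails",R.inv().apply(P.mean(0)-s["eef_pos"]).round(1))
E
```

```text
barrel [[ 498.  -358.2   73. ]]
panel [[ 478.7 -286.8   65. ]
 [ 517.2 -428.9   65. ]]
tails [[ 477.7 -351.4  113. ]
 [ 483.8 -375.8  113. ]
 [ 512.2 -342.1  113. ]
 [ 519.3 -366.3  113. ]] [ 498.3 -358.9  113. ]
purple in tool [ -1.5 -81.6 205.2]
purple in tool [  7.  -71.7 165.2]
tool offsets barrel [  0.    2.  152.3] tails [ -0.8   2.1 112.3]
```

```bash
python3 -m inch '[[-0.0005,0.002,0.02,0,0,0,-0.6],[0,0,0.03,0,0,0,-0.6],[0,0,0.03,0,0,0,-0.6],[0,0,0.03,0,0,0,-0.6],[0,0,0.02,0,0,0,-0.6],[0,0,0,0,0,0,-0.6],[0,0,0,0,0,0,-0.6],[0,0,0,0,0,0,-0.6]]' 25
python3 -m inch '[[0,0,0,0,0,0,0],[0,0,0,0,0,0,0.3],[0,0,0,0,0,0,0.5],[0,0,0,0,0,0,0.9],[0,0,0,0,0,0,0.9],[0,0,0,0,0,0,0.9],[0,0,0,0,0,0,0.9],[0,0,0,0,0,0,0.9]]' 25
python3 -c "
from h import *
plan(0,0,0,0)"
```

```text
clock: 18.1
eef_pos: [498.3, -359.7, 96.0]
tcp_rot: [3.14, 0.002, 1.833]
contact_force: [-0.3, -0.2, 0.7]
opening: 0.801
grasp_force: 0.0
clock: 18.9
eef_pos: [498.3, -359.9, 95.9]
tcp_rot: [3.14, 0.002, 1.833]
contact_force: [0.4, 1.0, 9.1]
opening: 0.186
grasp_force: 26.8
clk 18.9 pos [ 498.3 -359.9   95.9] yaw 1.833 op 0.186 F [0.4 1.  9.1] g 26.8 q [-0.63  0.51  1.77  0.    0.85 -0.89]
turn first deg [ 1.9000e-01 -1.0000e-02  1.0501e+02] then shift mm [-498.3 -359.9   95.9] | shift w/o turn [ 476.9 -388.2   94.1]
```

```bash
python3 -m inch '[[0,0,-0.01,0,0,0,0.9],[0,0,-0.02,0,0,0,0.9],[0,0,-0.03,0,0,0,0.9],[0,0,-0.04,0,0,0,0.9],[0,0,-0.04,0,0,0,0.9],[0,0,-0.04,0,0,0,0.9],[0,0,0,0,0,0,0.9],[0,0,0,0,0,0,0.9]]' 25
python3 - <<'E'
from h import *
f=cam("top"); g=cv2.cvtColor(f["img"],cv2.COLOR_BGR2GRAY)
plan(579,-145,275,-.028+np.pi/2)
w=cam("wrist")
a=cv2.resize(f["img"][200:320,330:530],None,fx=2.5,fy=2.5,interpolation=cv2.INTER_CUBIC)
b=cv2.resize(w["img"][150:400,190:450],(312,300))
cv2.imwrite("pics/lift.png",np.hstack([a[:300],b])[:, :800])
E
```

```text
clock: 19.7
eef_pos: [497.3, -359.3, 275.5]
tcp_rot: [3.14, 0.002, 1.833]
contact_force: [-0.4, 0.1, -1.7]
opening: 0.187
grasp_force: 25.5
clk 19.8 pos [ 496.7 -358.9  274. ] yaw 1.833 op 0.190 F [ 0.2 -0.8 -1.8] g 25.5 q [-0.63  0.31  1.63 -0.    1.2  -0.89]
turn first deg [-0.03 -0.02 16.62] then shift mm [216.1  76.3  -1. ] | shift w/o turn [185.3 134.9  -1. ]
```

View pics/lift.png

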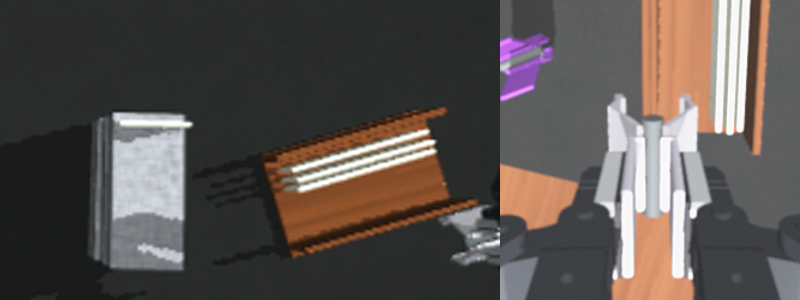

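The clip is squeezed wide open, upright and centred between the pads, and the column looks square. Next I'll locate the card and get the clip's height in the hand numerically.

```bash
python3 - <<'E'
from h import *
from scipy.optimize import least_squares
f=cam("top"); g=cv2.cvtColor(f["img"],cv2.COLOR_BGR2GRAY)
print(g[240:262,385],g[240:262,392],g[240:262,399]); print(g[249,370:412],g[250,370:412])
m=(g[244:256,370:412]>228); ys,xs=np.nonzero(m); 
print("card uv",xs.mean()+370,ys.mean()+244,xs.min()+370,xs.max()+370, back(f,[(xs.mean()+370,ys.mean()+244)],184).round(1))
print("pred uv",proj(f,[[580.2,-145.6,184]]))
w=cam("wrist"); H=np.linalg.inv(w["hand_eye"])
def pr(p): q=H[:3,:3]@p+H[:3,3]; return np.array([w["fx"]*q[0]/q[2]+w["cx"],w["fy"]*q[1]/q[2]+w["cy"]])
o=np.array([317.5,247.5,317.5,329.])
s=least_squares(lambda v:np.r_[pr(np.array([v[0]-18,v[1],v[2]])),pr(np.array([v[0]+18,v[1],v[2]]))]-o,[0,0,25]); print("barrel top in tool",s.x.round(1),s.fun.round(1))
for z in (23,27,31): print(z,[pr(np.array([x,0,z-4.])).round(0) for x in (-18,18)])
E
```

```text
[ 44  43  43  44  45 138 201 205 251 255 190 126 130 126 124 193 204 206
 205 191 194 201] [ 43  44  44  42  44 123 189 193 242 254 188 124 127 128 190 201 211 211
 205 212 211 209] [ 42  42  44  43  42  88 182 196 243 254 217 128 160 187 197 202 204 205
 188 198 196 191]
[ 93  68  88  72  64  95 138 143 243 251 254 254 255 255 255 255 255 255
 255 254 254 255 254 254 255 255 255 255 255 254 254 255 254 254 253 253
 204  68  44  43  42  44] [ 93  66  87  72  63  95 131 131 163 174 184 187 189 190 190 190 190 190
 190 189 189 190 188 188 190 211 219 218 217 217 217 218 218 216 215 204
 127  53  42  43  44  43]
card uv 390.79245283018867 248.52830188679246 378 405 [[ 579.9 -143.8  184. ]]
pred uv [[391.75494107 248.33476315]]
barrel top in tool [-4099967.6    22192.1  9159310.1] [  0.   40.8   0.  -40.8]
23 [array([316., 336.]), array([316., 255.])]
27 [array([316., 331.]), array([316., 251.])]
31 [array([316., 326.]), array([316., 248.])]
```

```bash
python3 -m inch '[[0,0,-0.005,0,0,8.3,0.9],[0,0,-0.005,0,0,8.3,0.9],[0.027,0.0095,0,0,0,0,0.9],[0.034,0.012,0,0,0,0,0.9],[0.034,0.012,0,0,0,0,0.9],[0.034,0.012,0,0,0,0,0.9],[0.034,0.012,0,0,0,0,0.9],[0.03,0.012,0,0,0,0,0.9]]'
python3 -m inch '[[0.023,0.008,0,0,0,0,0.9],[0,0,0,0,0,0,0.9],[0,0,0,0,0,0,0.9],[0,0,0,0,0,0,0.9],[0,0,0,0,0,0,0.9]]'
python3 - <<'E'
from h import *
plan(580,-144.7,230,-.028+np.pi/2)
f=cam("wrist"); g=cv2.cvtColor(f["img"],cv2.COLOR_BGR2GRAY)
c,s=np.cos(-.028),np.sin(-.028)
ex=np.array([c,s,0]);ey=np.array([-s,c,0]); o=np.array([580,-144.7,184.])
for b in (26,10): print(b,proj(f,[o-1.5*ex+b*ey,o+1.5*ex+b*ey]).round(1))
for b in (24,20,15):
  v=int(proj(f,o+b*ey)[0,1].round()); print(v,g[v,285:350])
E
```

```text
clock: 20.7
eef_pos: [571.8, -166.4, 282.9]
tcp_rot: [-3.139, -0.001, 1.543]
contact_force: [0.4, -0.7, -0.5]
opening: 0.188
grasp_force: 25.5
clock: 21.2
eef_pos: [580.2, -146.3, 283.9]
tcp_rot: [-3.141, 0.0, 1.542]
contact_force: [-0.0, 0.1, -0.1]
opening: 0.192
grasp_force: 25.5
clk 21.2 pos [ 580.2 -146.3  283.9] yaw 1.542 op 0.192 F [-0.   0.1 -0.1] g 25.5 q [-0.25  0.28  1.65 -0.    1.21 -0.22]
turn first deg [-0.04  0.   -0.04] then shift mm [ 1.6 -0.3 53.9] | shift w/o turn [ 1.6 -0.2 53.9]
26 [[313.7 193.6]
 [318.8 193.6]]
10 [[313.7 220.1]
 [318.8 220.1]]
197 [240 240 240 240 240 240 240 239 236 234 235 237 237 221 183 168 163 163
 165 170 172 173 174 176 174 173 171 203 251 250 248 247 247 248 248 245
 241 238 237 237 238 236 236 234 228 189 131  89  79  82  81  79  80  77
  81  79  80  80  82  80  81  82  78  81  79]
204 [237 238 238 237 234 232 231 233 237 238 239 240 241 238 222 193 179 178
 175 175 175 179 176 174 176 177 170 189 246 250 248 247 247 248 248 242
 236 237 238 240 239 238 237 232 227 183 127  85  76  81  78  78  79  79
  78  80  80  80  81  81  79  80  80  78  80]
212 [236 240 238 234 230 231 232 235 238 241 241 239 237 236 238 240 240 235
 215 177 163 166 170 171 172 175 176 200 249 250 248 247 247 248 248 244
 235 235 236 237 241 242 241 239 232 189 124  81  76  79  80  80  78  79
  76  84  77  80  80  80  82  81  78  80  79]
```

The card's top edge is at columns 313–319, matching the clip centre (~316). I'll lower it over the edge.

```bash
python3 -m inch '[[0.0015,0,0.006,0,0,0,0.9],[0,0,0.008,0,0,0,0.9],[0,0,0.008,0,0,0,0.9],[0,0,0.008,0,0,0,0.9],[0,0,0.008,0,0,0,0.9],[0,0,0.008,0,0,0,0.9],[0,0,0.005,0,0,0,0.9],[0,0,0.002,0,0,0,0.9]]'
python3 -m inch '[[0,0,0,0,0,0,0.9],[0,0,0,0,0,0,0.9],[0,0,0,0,0,0,0.9],[0,0,0,0,0,0,0.9],[0,0,0,0,0,0,0.9],[0,0,0,0,0,0,0.9]]'
python3 - <<'E'
from h import *
plan(580,-144.7,229.5,-.028+np.pi/2)
f=cam("wrist"); g=cv2.cvtColor(f["img"],cv2.COLOR_BGR2GRAY); H=np.linalg.inv(f["hand_eye"])
# column centre profile: barrel near/far rows; rows across the card & lips
print("col317",[(v,int(g[v,317])) for v in range(225,345,3)])
o=np.array([580,-144.7,184.])
print("card end",proj(f,o+[.028*26,26,0]).round(0))
for v in (215,235,240): print(v,g[v,270:365:2])
t=cam("top"); g=cv2.cvtColor(t["img"],cv2.COLOR_BGR2GRAY)
for n,c in (("far",(597,-144)),("near",(472,-144))): print(n,proj(t,[c[0],c[1],144]).round(0))
E
```

```text
clock: 22.05
eef_pos: [580.4, -143.8, 230.5]
tcp_rot: [-3.141, -0.0, 1.543]
contact_force: [0.2, 0.7, -1.7]
opening: 0.19
grasp_force: 25.5
clock: 22.65
eef_pos: [580.8, -143.9, 231.4]
tcp_rot: [3.141, 0.0, 1.543]
contact_force: [-0.7, 0.0, -0.5]
opening: 0.19
grasp_force: 25.5
clk 22.6 pos [ 580.8 -143.9  231.4] yaw 1.543 op 0.190 F [-0.7  0.  -0.5] g 25.5 q [-0.25  0.33  1.71  0.    1.1  -0.22]
turn first deg [0.01 0.   0.02] then shift mm [-0.8 -0.7  1.9] | shift w/o turn [-0.8 -0.8  1.9]
col317 [(225, 243), (228, 242), (231, 241), (234, 241), (237, 244), (240, 245), (243, 246), (246, 124), (249, 83), (252, 107), (255, 112), (258, 114), (261, 115), (264, 137), (267, 140), (270, 157), (273, 162), (276, 162), (279, 169), (282, 166), (285, 170), (288, 167), (291, 167), (294, 168), (297, 171), (300, 171), (303, 168), (306, 171), (309, 170), (312, 170), (315, 173), (318, 171), (321, 172), (324, 171), (327, 173), (330, 163), (333, 78), (336, 79), (339, 77), (342, 77)]
card end [[315. 219.]]
215 [231 240 224 171 172 171 172 191 234 231 238 227 180 174 175 176 175 172
 172 167 155 186 206 205 220 240 241 219 181 170 166 139  84  77  78  78
  79  76  74  80  80  79  80  79  78  78  81  77]
235 [231 236 235 232 239 237 226 183 155 145 175 214 231 240 234 178 163 170
 167 181 183 235 243 243 241 236 233 234 240 238 231 184  83  76  92 180
 197 129 134 149 131  87  80  79  79  79  79  77]
240 [230 234 237 232 241 234 167 157 158 149 235 248 238 232 224 187 159 161
 169 167 172 242 246 246 244 240 238 232 236 238 229 174  81  78  95 179
 194 133 141 157 193 230 158  78  78  78  80  78]
far [[388. 241.]]
near [[389. 306.]]
```

```bash
python3 -m inch '[[0,0,0.003,0,0,0,0.9],[0,0,0,0,0,0,0.9],[0,0,0,0,0,0,0.9],[0,0,0,0,0,0,0.9],[0,0,0,0,0,0,0.9],[0,0,0,0,0,0,0.9],[0,0,0,0,0,0,0.9],[0,0,0,0,0,0,0.9]]'
python3 - <<'E'
from h import *
t=cam("top"); g=cv2.cvtColor(t["img"],cv2.COLOR_BGR2GRAY)
print(r.sense()["contact_force"].round(1), r.sense()["qvel"].round(3))
print(g[285,355:415]); print(g[295,355:415])
print(r.sign_off())
E
```

```text
clock: 23.55
eef_pos: [580.7, -143.9, 228.3]
tcp_rot: [3.142, 0.0, 1.543]
contact_force: [0.4, 0.3, -0.8]
opening: 0.184
grasp_force: 25.5
[-0.1  0.2 -0.8] [ 0.001 -0.002 -0.     0.002 -0.    -0.001]
[ 21  20  19  21  20  20  20  21  20  20  26  48  78  95  98  98  98  98
  98  98  98  98  98 116 182 233 245 246 246 246 246 246 246 246 246 246
 246 246 246 246 246 246 247 248 189  99  90  92  60  41  32  25  25  25
  27  31  33  34  34  34]
[ 22  20  20  20  20  21  20  21  19  20  62  92  98  99  98  99  98  98
  98  98  98  98 153 223 244 246 246 246 246 246 246 246 246 246 246 246
 246 246 246 246 246 249 246 200 156 161 165 165  93  34  34  34  34  33
  33  33  33  33  33  33]
the job is handed in; nothing more can be done
None
```

The job is handed in, at about 24 s of the 72 s allowed: both boxes are stacked squarely on the deep box and released. The clip is held wide open astride the middle of the title card, about 20 mm down with no contact felt; no verdict came back.

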